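# Draw the bead tray onto the work mat and take out the tall flask

### The arm

A 7-joint arm with a two-finger parallel gripper is mounted at the origin on the work surface. World frame = base frame: x ahead of the robot, y to its left, z up, the work surface at z = 0. Lengths are in m, angles in rad, forces in N, time in s.
With the tool pointing down it reaches from about 0.425 to 0.925 m from the base axis. Payload 6.8 kg.
Tool frame: the origin (TCP) lies midway between the tips of the shut fingers; the grasp point (between the pads) lies 19 mm behind it; z points along the fingers, y is the line along which they close (so a half turn about z gives the same grasp; the last joint's range is limited). The gripper opens to 85 mm and grips with 20 to 120 N. Pads are 22 mm wide; open, the fingers measure 114 mm over their backs; the gripper's body (76 mm by 85 mm) begins 54 mm behind the grasp point. The pads swing forward as they close: fully open they stand 13 mm farther back than shut.
Start: joints at [-1.456, 0.477, 0.022, 1.555, -0.011, 1.109, -0.083], TCP at [0.149, 0.658, 0.231] pointing down, gripper open.
Joint ranges: [-2.96, 2.96], [-0.34, 2.1], [-1.41, 1.46], [0.24, 2.44], [-1.37, 4.51], [0.17, 1.92], [-2.96, 2.96]. Speed limits (rad/s): [2.39, 2.39, 3.14, 3.14, 3.14, 3.14, 3.14].

### API

Orientations are given as a rotation vector (axis times angle).
In Python, from bench import r gives the robot as it stands. The module is installed in compiled form; this text tells all that it offers.
- The arm moves only by the tool apply_moves, never from a script. Its argument "rows" is a list of rows, each a list of 6 numbers: the shift along the tool's x, y, z scaled (see below), then the turn, a rotation vector about the tool's x, y, z scaled (see below). A call has 1 to 5 rows; each row is the pose to reach, as a shift and turn from the pose commanded when the call began, along the tool's axes at that moment; what a row does not reach only later rows make up. The controller multiplies each number of a shift by 0.25 m and each number of a turn by 90 degrees. A row lasts 1/8 s, in which the tool goes at most 62.5 mm and 10.7 degrees, less where a joint would pass 70% of its speed; a pose out of reach is approached as far as the arm can. A call with a number of a shift or a turn outside -1 to 1 is refused whole. A call with a gripper value outside its range is refused whole. "claw" is the opening, from 0 (shut) to 1 (fully open), set as the call begins (left out, the last holds). The fingers move at their own pace and stop on an object; "newtons" is the grip in N (left out, the last holds). Time passes only in rows, so rows that repeat a pose let the fingers close. It gives the time, the measured TCP pose, the force, the opening and the grip force at its end, in the units of the state.
- r.get_obs(): the state, without advancing time (a new reading comes with each control period).
- r.grab_frame(name): name is "side" or "top"; returns a dict with "pixels" (384x512x3 uint8, red, green, blue), "intrinsics" (3x3 intrinsics, pixels), "eye" and "attitude" of the camera in the world. Camera axes: x right, y up, looking along -z (the intrinsics and any distortion apply to the point x, -y, -z); pixel columns grow to the right and rows downward; lengths in m; the calibration is good to about 2 mm. A picture is of the moment at which its call begins. There is no depth.
- r.hand_in(): hands the job in; it is judged then, once.
Trained networks look in a picture, given as the dict that the camera call returned (one of the last four; its "shot" number tells which), for a name from the list of things; names that differ only in an ending like _2 or _b are one class to them, and where a whole thing is asked for, a point or a joint stands for the part that bears it (a point fixed in the world has none). Each returns a list of dicts, best first, with "conf" (0 to 1); they miss things now and then, are a little off and sometimes report something else, mostly with a low value. They report only what shows in the picture. A call takes as long as a camera call. They do not tell look-alikes from the thing itself.
- r.search_frame(picture, thing): "rect" ([left, top, width, height] in pixels, round what is visible of it).
- r.outline_of(picture, thing): "pixels" (384x512 bool, what is visible of it) and "rect" ([left, top, width, height] in pixels, round what is visible of it).
- r.landmark_of(picture, thing): "point" ([column, row] in pixels: a listed point, or the origin of a listed thing).
The state is a dict: "clock": time; "joints": joint angles; "qvel": joint speeds; "tau": joint torques, N m; "tcp_pos": TCP position; "orientation": TCP orientation; "contact_force": force on the tool from outside, world axes, zero at the start; "moment": the same for the moment, N m; "grip_width": finger opening in m; "gripper_force": force on a finger pad.
Only numpy, scipy, OpenCV 4.12 (cv2) and the standard library are available. Lean on these libraries where they do the work, as an engineer would, in place of code of your own. Each camera call takes 0.05 s, during which the arm holds its last target. There are 200 camera calls.

### The job

Hook a fingertip behind the tall white far lip of the teal bead tray and draw the tray towards you, sliding it along the table without lifting it, until the whole tray lies on the purple work mat with the top-heavy amber flask and the red jar still standing in it. Then lift out the flask and set it down gently, upright, in the middle of the dark round wooden stand, leaving the jar standing in the tray. Don't let the flask or the jar tip over at any time, and leave the other things on the table where they are.

Things in the scene. Friction and masses are not known exactly. Their poses are not given: they have to be found in the camera images.
- tray: Teal open tray, 160 mm (its x) by 200 mm (its y), about 0.6 kg empty, loose on the table. Origin: centre of its underside; x points to the far side, where the white lip is (away from the robot), z up. Floor 4 mm thick; near and side walls 30 mm high and 5 mm thick; a 4 mm divider, 26 mm high, runs along x at y = 0 and makes two bays, each with the flask or the jar in it. It slides on the table with plain friction (a few newtons).
- tray_lip: White far wall (lip) of the tray, rigidly part of it: 8 mm thick, 200 mm long, 70 mm high from the table. Origin: centre of its underside, 76 mm from the tray's origin along the tray's x; its outer (far) face lies 4 mm beyond its origin along x, the axes are those of the tray. At the start at least 70 mm of table is clear behind it.
- tray_corner0 (a point): Corner of the tray's outline at its underside, far left (tray x +80 mm, y +100 mm).
- tray_corner1 (a point): Corner of the tray's outline, far right (x +80 mm, y -100 mm).
- tray_corner2 (a point): Corner of the tray's outline, near right (x -80 mm, y -100 mm).
- tray_corner3 (a point): Corner of the tray's outline, near left (x -80 mm, y +100 mm).
- mat: Purple thin work mat lying flat in front of the robot, fixed: 220 mm (its x) by 260 mm (its y), under 1 mm thick with no edge to catch on. Origin at its centre; x points away from the robot.
- flask: Amber glass flask with a cork stopper, 165 mm tall, about 0.22 kg, top-heavy: flat foot of 44 mm diameter, thin stem of 26 mm (22 to 55 mm up), bulb of 60 mm (85 to 108 mm up), and an upright cylindrical cork 30 mm in diameter from 120 mm up to the top at 165 mm, which is the place to grip. Origin: centre of the underside of the foot; z runs up its axis. At the start it stands in one bay of the tray, either one, and tips over when leaned more than about 14 degrees.
- bead_jar: Red jar with a white cap, 50 mm in diameter, 65 mm tall, about 0.12 kg. Origin: centre of its underside. It stands in the other bay of the tray and stays there.
- stand: Dark wooden round display stand, a disc 110 mm in diameter and 18 mm high, fixed to the table to the left or the right of the mat. Origin: centre of its underside; the flask goes on its top, 18 mm above the table.
- pot: Yellow cooking pot, 100 mm across the rim and 75 mm high, with two side handles (about 170 mm over them), on the other side of the mat from the stand; bystander. Origin: centre of its underside.
- jug: Orange jug, 180 mm tall, about 110 mm wide with a handle on one side, far left; bystander. Origin: centre of its underside.
- teapot: White teapot, 116 mm tall, about 200 mm from handle to spout, far right; bystander. Origin: centre of its underside.
- funnel: Mint green funnel standing mouth down, 100 mm wide, 120 mm tall, at the back on the left; bystander. Origin: centre of its underside.
- mug: Cream mug, 76 mm wide, 85 mm tall, at the back on the right; bystander. Origin: centre of its underside.
Mind the look-alikes: they are no part of the job. There is more than one size of the bead_jar; the one meant has the size given above.

How it is judged:
On the way, in this order (a step that is already met when the one before it is completed fails the run):
1. the tray is being drawn along by a finger bearing on its white far lip (contact force between the fingers and tray_lip above 0.3 N and distance of tray from where it was at the start of the episode above 0.03 m), for 0.1 s.
2. the whole tray lies on the mat, with the flask and the jar standing in it (x of tray_corner0 in the frame of mat between -0.11 and 0.11 m and y of tray_corner0 in the frame of mat between -0.13 and 0.13 m and x of tray_corner1 in the frame of mat between -0.11 and 0.11 m and y of tray_corner1 in the frame of mat between -0.13 and 0.13 m and x of tray_corner2 in the frame of mat between -0.11 and 0.11 m and y of tray_corner2 in the frame of mat between -0.13 and 0.13 m and x of tray_corner3 in the frame of mat between -0.11 and 0.11 m and y of tray_corner3 in the frame of mat between -0.13 and 0.13 m and x of flask in the frame of tray between -0.075 and 0.07 m and y of flask in the frame of tray between -0.095 and 0.095 m and z of each of flask, bead_jar in the frame of tray below 0.012 m and angle between each of flask, bead_jar's own z axis and vertical below 0.15 rad and x of bead_jar in the frame of tray between -0.075 and 0.07 m and y of bead_jar in the frame of tray between -0.095 and 0.095 m and height (world z) of tray below 0.004 m and linear speed of tray below 0.02 m/s), for 0.2 s.
At the end, for the whole second after the job is handed in: All four corners of the tray's outline lie within the mat's outline, the tray flat on the table and at rest with the jar standing in it; the flask stands released, upright (within 0.06 rad) and at rest on the top of the stand, its axis within 30 mm of the stand's centre (x of tray_corner0 in the frame of mat between -0.11 and 0.11 m and y of tray_corner0 in the frame of mat between -0.13 and 0.13 m and x of tray_corner1 in the frame of mat between -0.11 and 0.11 m and y of tray_corner1 in the frame of mat between -0.13 and 0.13 m and x of tray_corner2 in the frame of mat between -0.11 and 0.11 m and y of tray_corner2 in the frame of mat between -0.13 and 0.13 m and x of tray_corner3 in the frame of mat between -0.11 and 0.11 m and y of tray_corner3 in the frame of mat between -0.13 and 0.13 m and height (world z) of tray below 0.004 m and angle between tray's own z axis and vertical below 0.03 rad and x of bead_jar in the frame of tray between -0.075 and 0.07 m and y of bead_jar in the frame of tray between -0.095 and 0.095 m and z of bead_jar in the frame of tray below 0.012 m and angle between bead_jar's own z axis and vertical below 0.15 rad and horizontal distance between flask and stand below 0.03 m and height (world z) of flask between 0.014 and 0.023 m and angle between flask's own z axis and vertical below 0.06 rad and linear speed of each of flask, tray below 0.02 m/s); the robot touches nothing.
It fails at once if the flask tips over (leans more than 0.3 rad) (angle between flask's own z axis and vertical above 0.3 rad).
It fails at once if the jar tips over (leans more than 0.5 rad) (angle between bead_jar's own z axis and vertical above 0.5 rad).
It fails at once if the flask is dropped or shot along (over 0.5 m/s while no finger touches it) (linear speed of flask above 0.5 m/s and contact force between the fingers and flask below 0.05 N).
It fails at once if the tray is lifted off the table (over 15 mm) (height (world z) of tray above 0.015 m).
It fails at once if the pot, jug, teapot, funnel or mug is moved more than 30 mm (distance of any of pot, jug, teapot, funnel, mug from where it was at the start of the episode above 0.03 m).
It also fails if it takes over 64 s, if anything falls off the work surface, if the arm or the gripper's body presses on something with over 40 N, if the wrist force passes 120 N, or if a joint passes its speed limit or range.

## Working session

There is one attempt and no reset: what is moved stays moved. The work goes in short steps, Python scripts to look and compute and a tool call to move; the robot and the scene stay as the last step left them, time stands still between calls to the robot, and variables do not carry over. Pictures are saved under pics/ and viewed, at most 12 in all, crops included, and the job is handed in when it is done.

Besides the shell and the picture viewer there is one more tool, called after "Emit:" as name(argument=value, ...), one argument or row to a line, values as JSON. apply_moves: Moves the arm, as the interface text tells. Its arguments: {"type":"object","properties":{"rows":{"type":"array","items":{"type":"array","items":{"type":"number"}}},"claw":{"type":"number"},"newtons":{"type":"number"}},"required":["rows"]}

```bash
mkdir -p pics; cat > h.py <<'E'
import numpy as np, cv2
from bench import r
from scipy.spatial.transform import Rotation as R
def att(f):
    a=np.array(f["attitude"],float)
    return a if a.shape==(3,3) else R.from_rotvec(a).as_matrix()
def ray(f,px):
    K=np.array(f["intrinsics"]);d=np.linalg.inv(K)@np.array([px[0],px[1],1.])
    return np.array(f["eye"]),att(f)@np.array([d[0],-d[1],-d[2]])
def on_z(f,px,z=0):
    e,d=ray(f,px);return e+d*(z-e[2])/d[2]
def proj(f,p):
    c=att(f).T@(np.array(p)-np.array(f["eye"]));q=np.array(f["intrinsics"])@np.array([c[0],-c[1],-c[2]]);return q[:2]/q[2]
def tri(f1,p1,f2,p2):
    A=np.zeros((3,3));b=np.zeros(3)
    for f,p in((f1,p1),(f2,p2)):
        e,d=ray(f,p);d=d/np.linalg.norm(d);M=np.eye(3)-np.outer(d,d);A+=M;b+=M@e
    return np.linalg.solve(A,b)
def save(f,n,crop=None,s=1):
    im=f["pixels"][:,:,::-1]
    if crop: x,y,w,h=crop;im=im[y:y+h,x:x+w]
    cv2.imwrite("pics/"+n,cv2.resize(im,None,fx=s,fy=s,interpolation=cv2.INTER_CUBIC))
E
python3 - <<'E'
from h import *
np.set_printoptions(precision=3,suppress=True)
print(r.get_obs())
fs={n:r.grab_frame(n) for n in("top","side")}
print({k:v for k,v in fs["top"].items() if k!="pixels"},fs["side"]["eye"])
ims=np.hstack([fs[n]["pixels"] for n in fs])
for n in fs: save(fs[n],n+"0.png",s=1.5)
zs=dict(stand=0,mat=0,tray=0,tray_lip=0,flask=.004,bead_jar=.004,pot=0,jug=0,teapot=0,funnel=0,mug=0,tray_corner0=0,tray_corner1=0,tray_corner2=0,tray_corner3=0)
for t,z in zs.items():
    for n in fs:
        l=r.landmark_of(fs[n],t)
        print(t,n,[(np.round(x["point"]),on_z(fs[n],x["point"],z)[:2],round(x["conf"],2)) for x in l[:3]])
E
```

```text
{'clock': 0.0, 'joints': array([-1.456,  0.478,  0.022,  1.556, -0.011,  1.109, -0.083]), 'qvel': array([ 0.001,  0.   , -0.   , -0.001, -0.002,  0.001,  0.001]), 'tau': array([  0.001, -59.643,   1.608, -28.12 ,   0.012,   0.009,  -0.   ]), 'tcp_pos': array([0.149, 0.658, 0.23 ]), 'orientation': array([-0.349, -3.122,  0.003]), 'contact_force': array([-0.994, -1.024, -0.308]), 'moment': array([-0.003,  0.045,  0.006]), 'gripper_force': 0.0, 'grip_width': 0.08530751047935609}
{'intrinsics': array([[377.945,   0.   , 252.265],
       [  0.   , 377.945, 195.047],
       [  0.   ,   0.   ,   1.   ]]), 'eye': array([0.513, 0.008, 1.191]), 'attitude': array([ 0.053, -0.049, -1.568]), 'shot': 1} [ 0.526 -1.071  0.703]
stand top [(array([166., 247.]), array([0.427, 0.28 ]), 0.92)]
stand side []
mat top [(array([254., 233.]), array([0.47 , 0.004]), 0.96)]
mat side [(array([236., 140.]), array([0.578, 0.465]), 0.2)]
tray top [(array([250., 196.]), array([0.586, 0.017]), 0.71)]
tray side [(array([245., 207.]), array([0.581, 0.003]), 0.6)]
tray_lip top [(array([248., 174.]), array([0.657, 0.024
[... 1955 characters left out ...]
rner2 top [(array([279., 170.]), array([ 0.67 , -0.072]), 0.9), (array([285., 219.]), array([ 0.514, -0.092]), 0.68), (array([214., 176.]), array([0.649, 0.134]), 0.66)]
tray_corner2 side [(array([265., 185.]), array([0.651, 0.12 ]), 0.93), (array([273., 222.]), array([ 0.652, -0.081]), 0.76), (array([213., 190.]), array([0.489, 0.11 ]), 0.64)]
tray_corner3 top [(array([279., 170.]), array([ 0.67 , -0.072]), 0.9), (array([285., 219.]), array([ 0.514, -0.092]), 0.68), (array([214., 176.]), array([0.649, 0.134]), 0.66)]
tray_corner3 side [(array([265., 185.]), array([0.651, 0.12 ]), 0.93), (array([273., 222.]), array([ 0.652, -0.081]), 0.76), (array([213., 190.]), array([0.489, 0.11 ]), 0.64)]
```

View pics/top0.png

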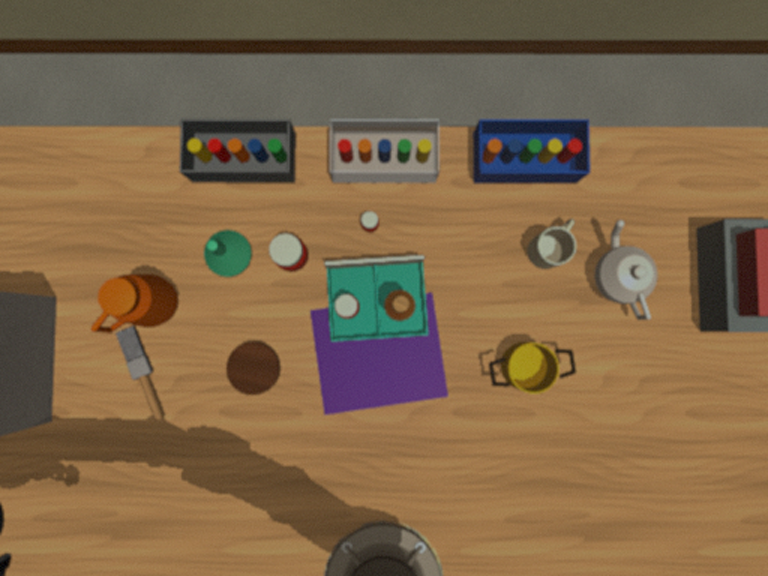

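View pics/side0.png

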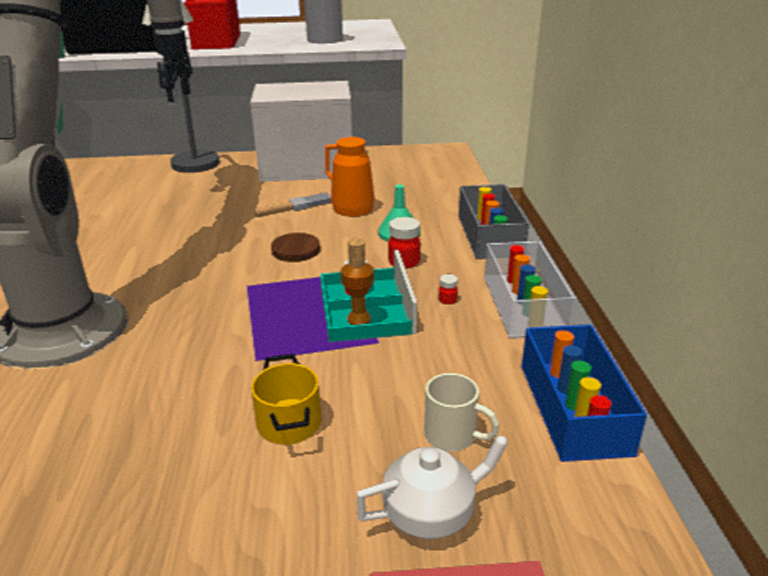

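Tray jar is at full-res px (231,203). Look-alikes are the big jar (192,167), the small jar (246,147) and, for the flask cork at (266,203), nothing similar. Of the three jars, only the middle one stands in the tray.

```bash
cat >> h.py <<'E'
from scipy.optimize import least_squares
def tray_fit(fs,x0):
    cs=np.array([[.08,.1],[.08,-.1],[-.08,-.1],[-.08,.1],[0,0],[.076,0]])
    def pts(p): return np.array([[p[0]+np.cos(p[2])*a-np.sin(p[2])*b,p[1]+np.sin(p[2])*a+np.cos(p[2])*b] for a,b in cs])
    ob=[]
    for f in fs:
        seen=[q["point"] for q in r.landmark_of(f,"tray_corner0") if q["conf"]>.3]
        P=pts(x0)
        for q in seen:
            w=on_z(f,q)[:2];d=np.linalg.norm(P[:4]-w,axis=1);i=d.argmin()
            if d[i]<.05: ob.append((i,w))
        for i,t in((4,"tray"),(5,"tray_lip")):
            l=r.landmark_of(f,t)
            if l: ob.append((i,on_z(f,l[0]["point"])[:2]))
    def res(p):
        P=pts(p);return np.concatenate([(P[i]-w)/.005 for i,w in ob])
    s=least_squares(res,x0,loss="soft_l1");return s.x,np.round((res(s.x)*5).reshape(-1,2)),pts(s.x)
E
python3 - <<'E'
from h import *
np.set_printoptions(precision=3,suppress=True)
fs=[r.grab_frame(n) for n in("top","side")]
p,rs,P=tray_fit(fs,[.58,.02,.07]);print("tray",p,rs.tolist());print(P[:4])
m=[on_z(fs[0],(x/1.5,y/1.5)) for x,y in((311,311),(325,413),(447,396),(432,294))]
m=np.array(m)[:,:2];print("mat corners",m,m.mean(0))
yaw=np.arctan2(*(m[0]+m[3]-m[1]-m[2])[::-1]);print("mat yaw",yaw)
c,s=np.cos(yaw),np.sin(yaw);print("tray corners in mat",(P[:4]-m.mean(0))@np.array([[c,-s],[s,c]]))
# jar & flask from top, cork top / cap
for t,z in(("stand",.018),):
    o=r.outline_of(fs[0],t)[0]["pixels"];v,u=np.nonzero(o);print(t,on_z(fs[0],(u.mean(),v.mean()),z))
for t in("bead_jar","flask"):
  for f in fs: print(t,[(q["rect"],round(q["conf"],2)) for q in r.search_frame(f,t)])
print("lip top",[on_z(fs[0],(x/1.5,y/1.5),.07)[:2] for x,y in((325,260),(424,256))])
print(R.from_rotvec(r.get_obs()["orientation"]).as_matrix())
save(fs[0],"crop1.png",(150,130,180,150),4)
E
```

```text
tray [0.578 0.02  0.081] [[-4.0, -6.0], [-5.0, 1.0], [4.0, 0.0], [-11.0, -7.0], [-3.0, -3.0], [3.0, 8.0], [-1.0, -16.0], [9.0, 13.0], [8.0, -3.0], [-0.0, 11.0], [2.0, 4.0], [-1.0, 0.0]]
[[ 0.65   0.126]
 [ 0.666 -0.073]
 [ 0.507 -0.086]
 [ 0.49   0.113]]
mat corners [[ 0.551  0.153]
 [ 0.339  0.121]
 [ 0.375 -0.132]
 [ 0.587 -0.102]] [0.463 0.01 ]
mat yaw 0.14418395244917306
tray corners in mat [[ 0.202  0.088]
 [ 0.189 -0.112]
 [ 0.029 -0.102]
 [ 0.042  0.098]]
stand [0.434 0.269 0.018]
bead_jar [([177.0, 154.3, 30.9, 24.4], 0.72), ([225.4, 196.5, 11.4, 17.7], 0.49), ([240.8, 139.9, 12.8, 13.8], 0.46)]
bead_jar [([293.7, 183.8, 12.5, 18.7], 0.58)]
flask [([258.8, 197.8, 17.6, 17.0], 0.72), ([216.1, 167.9, 70.3, 60.0], 0.48), ([59.7, 185.1, 59.5, 39.9], 0.44), ([326.0, 227.4, 59.2, 37.3], 0.36)]
flask []
lip top [array([0.65 , 0.117]), array([ 0.659, -0.08 ])]
[[-0.975  0.221  0.   ]
 [ 0.221  0.975  0.   ]
 [-0.     0.    -1.   ]]
```

View pics/crop1.png

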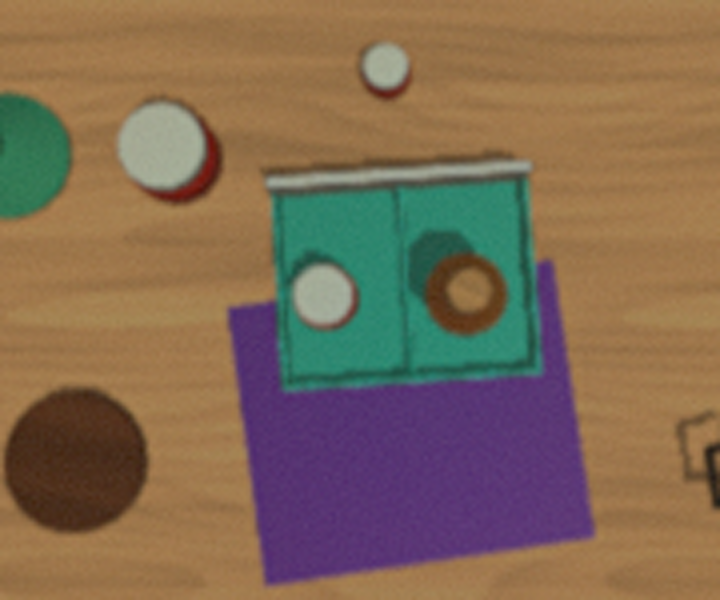

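Crop confirms the middle-size jar in the left bay and the flask in the right bay. Tray is at about (0.578, 0.017), yaw 0.055, and the mat at (0.463, 0.010). I'll go behind the lip with both open fingers.

Emit:
apply_moves(
  rows=[
    [-0.18,-0.13,-0.06,0,0,0],
    [-0.36,-0.27,-0.09,0,0,0],
    [-0.54,-0.4,-0.09,0,0,0],
    [-0.71,-0.53,-0.09,0,0,0],
    [-0.89,-0.667,-0.09,0,0,0],
  ],
  claw=1,
)

```text
clock: 2.88
tcp_pos: [0.3302, 0.4453, 0.2541]
orientation: [0.349, 3.122, 0.001]
contact_force: [-0.1, -0.1, 1.0]
grip_width: 0.0854
gripper_force: 0.0
```

Emit:
apply_moves(
  rows=[
    [-0.18,-0.13,-0.06,0,0,0],
    [-0.36,-0.27,-0.09,0,0,0],
    [-0.54,-0.4,-0.09,0,0,0],
    [-0.71,-0.53,-0.09,0,0,0],
    [-0.89,-0.667,-0.09,0,0,0],
  ],
)

```text
clock: 3.5
tcp_pos: [0.5104, 0.2336, 0.2766]
orientation: [0.348, 3.122, 0.001]
contact_force: [0.1, 0.2, -0.8]
grip_width: 0.0853
gripper_force: 0.0
```

Emit:
apply_moves(
  rows=[
    [-0.18,-0.13,-0.06,0,0,-0.04],
    [-0.36,-0.27,-0.09,0,0,-0.08],
    [-0.54,-0.4,-0.09,0,0,-0.12],
    [-0.71,-0.53,-0.09,0,0,-0.177],
    [-0.89,-0.667,-0.09,0,0,-0.177],
  ],
)

```text
clock: 4.12
tcp_pos: [0.6906, 0.022, 0.2989]
orientation: [-0.09, 3.14, 0.001]
contact_force: [1.6, 1.1, 1.0]
grip_width: 0.0856
gripper_force: 0.0
```

Emit:
apply_moves(
  rows=[
    [0,0,0.16,0,0,0],
    [0,0,0.34,0,0,0],
    [0,0,0.52,0,0,0],
    [0,0,0.68,0,0,0],
    [0,0,0.78,0,0,0],
  ],
)

```text
clock: 4.75
tcp_pos: [0.6885, 0.0231, 0.1014]
orientation: [0.087, -3.138, 0.0]
contact_force: [0.2, 0.2, -0.5]
grip_width: 0.0853
gripper_force: 0.0
```

```bash
python3 - <<'E'
from h import *
f=r.grab_frame("side");save(f,"s2.png",(190,100,160,130),5)
g=r.grab_frame("top");save(g,"t2.png",(190,120,130,110),5)
print(f["eye"],r.get_obs()["tcp_pos"],proj(f,[.669,-.035,.03]),proj(f,[.658,-.035,.07]))
E
```

```text
[ 0.52628889 -1.07123557  0.70292085] [0.68725931 0.02309983 0.10041773] [277.3992539  203.68512886] [273.63935255 191.58445314]
```

View pics/s2.png

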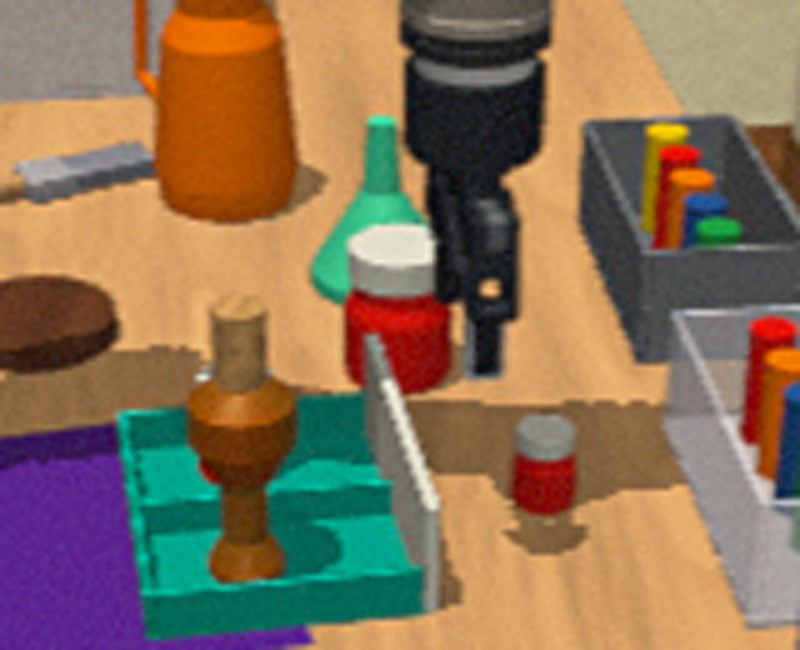

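The near finger (crop px 485,370) is above the table behind the white lip, clear of the small jar at (545,465). I'll lower it and then close in on the lip.

Emit:
apply_moves(
  rows=[
    [0,0,0.1,0,0,0],
    [0,0,0.2,0,0,0],
    [0,0,0.28,0,0,0],
    [0,0,0.33,0,0,0],
    [0,0,0.33,0,0,0],
  ],
)

```text
clock: 5.48
tcp_pos: [0.6893, 0.0229, 0.0208]
orientation: [0.087, -3.139, 0.0]
contact_force: [0.5, 0.1, 0.0]
grip_width: 0.0852
gripper_force: 0.0
```

Emit:
apply_moves(
  rows=[
    [0.015,0,0,0,0,0],
    [0.03,0,0,0,0,0],
    [0.045,0,0,0,0,0],
    [0.055,0,0,0,0,0],
    [0.06,0,0,0,0,0],
  ],
)

```text
clock: 6.1
tcp_pos: [0.6745, 0.0222, 0.0214]
orientation: [-0.087, 3.14, 0.0]
contact_force: [-0.8, -0.0, 0.4]
grip_width: 0.0854
gripper_force: 0.0
```

Emit:
apply_moves(
  rows=[
    [0.01,0,0,0,0,0],
    [0.02,0,0,0,0,0],
    [0.03,0,0,0,0,0],
    [0.04,0,0,0,0,0],
    [0.05,0,0,0,0,0],
  ],
)

```text
clock: 6.72
tcp_pos: [0.6628, 0.0212, 0.0214]
orientation: [-0.087, 3.139, -0.001]
contact_force: [3.8, -1.1, -2.4]
grip_width: 0.0854
gripper_force: 1.9
```

Emit:
apply_moves(
  rows=[
    [0.015,0,0,0,0,0],
    [0.03,0,0,0,0,0],
    [0.045,0,0,0,0,0],
    [0.06,0,0,0,0,0],
    [0.075,0,0,0,0,0],
  ],
)

```text
clock: 7.35
tcp_pos: [0.6433, 0.0205, 0.0214]
orientation: [-0.087, 3.14, 0.0]
contact_force: [4.5, 0.4, -2.8]
grip_width: 0.0854
gripper_force: 2.2
```

Emit:
apply_moves(
  rows=[
    [0.02,0,0,0,0,0],
    [0.04,0,0,0,0,0],
    [0.06,0,0,0,0,0],
    [0.08,0,0,0,0,0],
    [0.1,0,0,0,0,0],
  ],
)

```text
clock: 7.98
tcp_pos: [0.6182, 0.019, 0.0213]
orientation: [-0.087, 3.14, 0.0]
contact_force: [4.4, 0.9, -2.3]
grip_width: 0.0857
gripper_force: 2.3
```

Emit:
apply_moves(
  rows=[
    [0.02,0,0,0,0,0],
    [0.04,0,0,0,0,0],
    [0.06,0,0,0,0,0],
    [0.08,0,0,0,0,0],
    [0.1,0,0,0,0,0],
  ],
)

```text
clock: 8.6
tcp_pos: [0.5932, 0.0176, 0.0213]
orientation: [-0.087, 3.14, 0.0]
contact_force: [3.7, -0.4, -2.0]
grip_width: 0.0855
gripper_force: 2.3
```

Emit:
apply_moves(
  rows=[
    [0.02,0,0,0,0,0],
    [0.04,0,0,0,0,0],
    [0.06,0,0,0,0,0],
    [0.08,0,0,0,0,0],
    [0.09,0,0,0,0,0],
  ],
)

```text
clock: 9.22
tcp_pos: [0.5707, 0.0164, 0.0213]
orientation: [0.087, -3.14, -0.0]
contact_force: [4.2, 0.4, -2.6]
grip_width: 0.0853
gripper_force: 2.3
```

```bash
python3 - <<'E'
from h import *
np.set_printoptions(precision=3,suppress=True)
fs=[r.grab_frame(n) for n in("top","side")];o=r.get_obs();x=o["tcp_pos"];print(x)
p,rs,P=tray_fit(fs,[x[0]-.09,.015,.06]);print(p,rs.tolist())
save(fs[0],"t3.png",(170,140,160,150),5)
save(fs[1],"s3.png",(140,130,160,130),5)
E
```

```text
[0.57  0.016 0.021]
[0.483 0.011 0.024] [[5.0, -5.0], [4.0, 2.0], [-7.0, -10.0], [6.0, -18.0], [5.0, 4.0], [-3.0, -3.0], [-3.0, 15.0], [-141.0, 510.0], [-0.0, 1.0]]
```

View pics/t3.png

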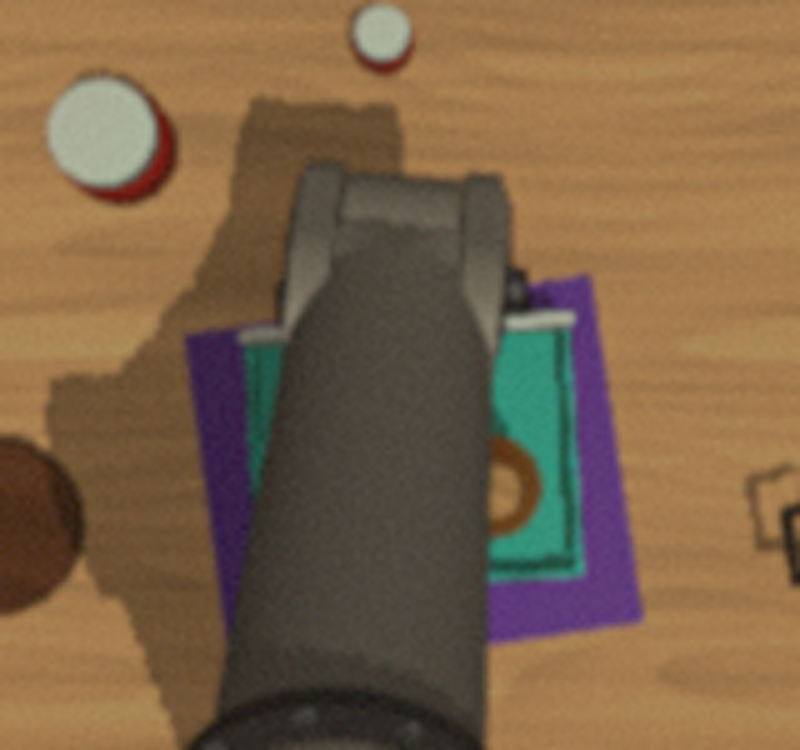

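The tray is aligned, with its near edge still about 30 mm inside the mat edge (px 582,577 vs mat edge at about row 628). I'll pull about 17 mm more.

Emit:
apply_moves(
  rows=[
    [0.015,0,0,0,0,0],
    [0.03,0,0,0,0,0],
    [0.045,0,0,0,0,0],
    [0.06,0,0,0,0,0],
    [0.068,0,0,0,0,0],
  ],
)

```text
clock: 10.25
tcp_pos: [0.5538, 0.0154, 0.0213]
orientation: [0.087, -3.14, -0.0]
contact_force: [4.6, 0.4, -3.3]
grip_width: 0.0853
gripper_force: 2.1
```

Emit:
apply_moves(
  rows=[
    [0,0,0,0,0,0],
    [-0.02,0,0,0,0,0],
    [-0.05,0,0,0,0,0],
    [-0.08,0,0,0,0,0],
    [-0.12,0,0,0,0,0],
  ],
)

```text
clock: 10.88
tcp_pos: [0.5845, 0.0171, 0.0212]
orientation: [0.087, -3.14, 0.0]
contact_force: [-0.4, -0.3, -0.5]
grip_width: 0.0856
gripper_force: 0.0
```

Emit:
apply_moves(
  rows=[
    [0,0,-0.15,0,0,0],
    [0,0,-0.35,0,0,0],
    [0,0,-0.55,0,0,0],
    [0,0,-0.75,0,0,0],
    [0,0,-0.95,0,0,0],
  ],
)

```text
clock: 11.5
tcp_pos: [0.5841, 0.0171, 0.2607]
orientation: [-0.087, 3.14, -0.0]
contact_force: [1.3, 0.1, 0.2]
grip_width: 0.0854
gripper_force: 0.0
```

Emit:
apply_moves(
  rows=[
    [-0.12,0,0,0,0,0],
    [-0.35,0,0,0,0,0],
    [-0.6,0,0,0,0,0],
    [-0.75,0,0,0,0,0],
    [-0.8,0,0,0,0,0],
  ],
)

```text
clock: 12.12
tcp_pos: [0.7855, 0.0284, 0.2573]
orientation: [0.088, -3.139, 0.001]
contact_force: [-0.0, 0.4, -0.1]
grip_width: 0.0852
gripper_force: 0.0
```

```bash
python3 - <<'E'
from h import *
np.set_printoptions(precision=3,suppress=True)
fs=[r.grab_frame(n) for n in("top","side")];x=r.get_obs()["tcp_pos"];print(x)
p,rs,P=tray_fit(fs,[.465,.011,.055]);print(p,rs.tolist())
yaw=.144;c,s=np.cos(yaw),np.sin(yaw);print((P[:4]-[.463,.01])@np.array([[c,-s],[s,c]]))
for t in("flask","bead_jar"):
  for f in fs: print(t,[(q["point"],on_z(f,q["point"],.004)[:2],round(q["conf"],2)) for q in r.landmark_of(f,t)], [np.round(q["rect"]) for q in r.search_frame(f,t)])
save(fs[0],"t4.png",(170,160,160,130),5)
save(fs[1],"s4.png",(140,120,160,130),5)
E
```

```text
[0.785 0.028 0.257]
[0.465 0.005 0.097] [[-2.0, -2.0], [8.0, -7.0], [-8.0, -11.0], [2.0, -4.0], [13.0, 13.0], [-3.0, 6.0], [0.0, 5.0], [-3.0, 1.0]]
[[ 0.086  0.091]
 [ 0.077 -0.108]
 [-0.083 -0.101]
 [-0.074  0.099]]
flask [([270.2, 243.4], array([ 0.439, -0.045]), 0.63)] [array([267., 236.,   9.,  18.])]
flask [] [array([184., 160.,  27.,  59.])]
bead_jar [([192.6, 169.2], array([0.671, 0.2  ]), 0.65)] [array([180., 154.,  26.,  25.])]
bead_jar [([297.3, 200.2], array([0.735, 0.018]), 0.81), ([269.6, 179.2], array([0.668, 0.149]), 0.62), ([201.6, 196.1], array([0.455, 0.069]), 0.5), ([178.6, 192.7], array([0.385, 0.095]), 0.22)] [array([262., 145.,  22.,  35.]), array([296., 184.,   7.,  17.]), array([202., 176.,   2.,  21.])]
```

View pics/t4.png

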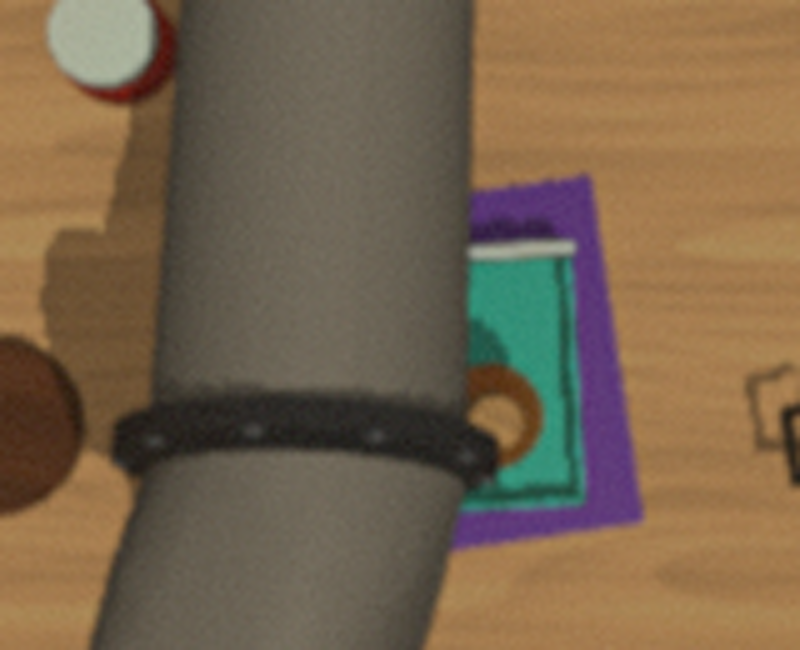

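View pics/s4.png

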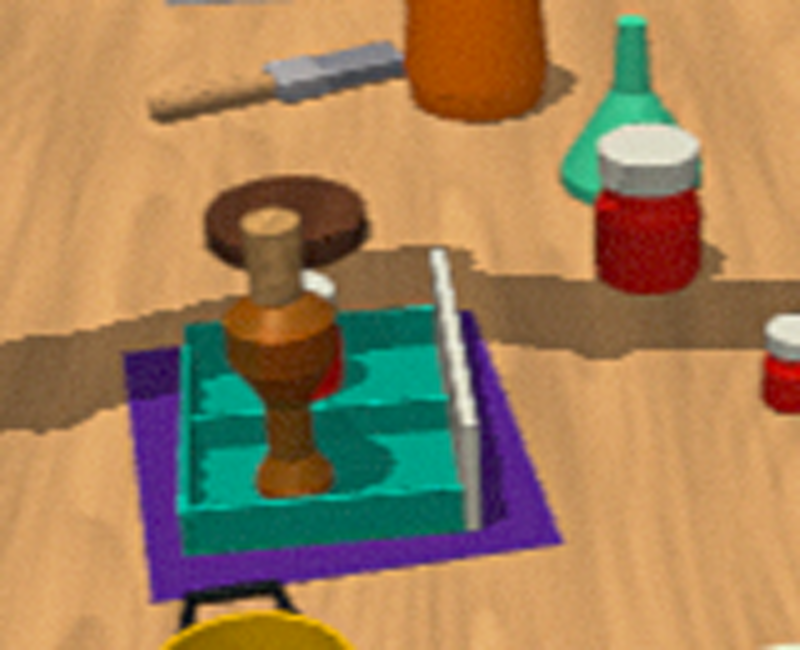

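Tray is wholly on the mat. The flask (cork top at top px 269,244 and side px 195,164) and the jar are both standing. Now for the cork and stand positions.

```bash
python3 - <<'E'
from h import *
np.set_printoptions(precision=3,suppress=True)
fs=[r.grab_frame(n) for n in("top","side")];o=r.get_obs();x=o["tcp_pos"]
c1=(269.4,243.8);c2=(194.6,164.4)
cork=tri(fs[0],c1,fs[1],c2);print(cork,on_z(fs[0],c1,.169),on_z(fs[1],c2,.169))
print("stand",on_z(fs[0],(169,244.5),.018),on_z(fs[1],(197.4,162.6),.018))
M=R.from_rotvec(o["orientation"]).as_matrix()
print("cork in tool units",M.T@(cork-x)/.25, x)
E
```

```text
[ 0.449 -0.036  0.166] [ 0.448 -0.036  0.169] [ 0.451 -0.042  0.169]
stand [0.435 0.268 0.018] [0.439 0.26  0.018]
cork in tool units [ 1.35  -0.181  0.373] [0.784 0.028 0.259]
```

Emit:
apply_moves(
  rows=[
    [0.15,-0.04,0,0,0,0],
    [0.35,-0.08,0,0,0,0],
    [0.55,-0.12,0,0,0,0],
    [0.75,-0.16,0,0,0,0],
    [0.9,-0.19,0,0,0,0],
  ],
)

```text
clock: 13.65
tcp_pos: [0.5597, -0.0325, 0.259]
orientation: [-0.086, 3.14, 0.0]
contact_force: [0.1, 0.3, -0.6]
grip_width: 0.0855
gripper_force: 0.0
```

Emit:
apply_moves(
  rows=[
    [0.15,0,0,0,0,0],
    [0.3,0,0,0,0,0],
    [0.4,0,0,0,0,0],
    [0.45,0,0,0,0,0],
    [0.45,0,0,0,0,0],
  ],
)

```text
clock: 14.28
tcp_pos: [0.4494, -0.0379, 0.2591]
orientation: [-0.087, 3.139, 0.001]
contact_force: [-0.4, 1.0, -0.3]
grip_width: 0.0854
gripper_force: 0.0
```

```bash
python3 - <<'E'
from h import *
f=r.grab_frame("side");g=r.grab_frame("top");o=r.get_obs();x=o["tcp_pos"];print(x,o["orientation"])
im=f["pixels"].copy()
for z in(.129,.169,.25): 
    u=proj(f,[x[0],x[1],z]);cv2.circle(im,(int(u[0]),int(u[1])),1,(0,255,0),-1);print(u)
f["pixels"]=im;save(f,"s5.png",(130,90,130,150),5)
E
```

```text
[ 0.45037146 -0.03773193  0.25906568] [-8.70470905e-02  3.13932875e+00 -9.18437979e-05]
[195.64079007 177.05098796]
[194.40453515 163.56165697]
[191.75744075 134.6780248 ]
```

View pics/s5.png

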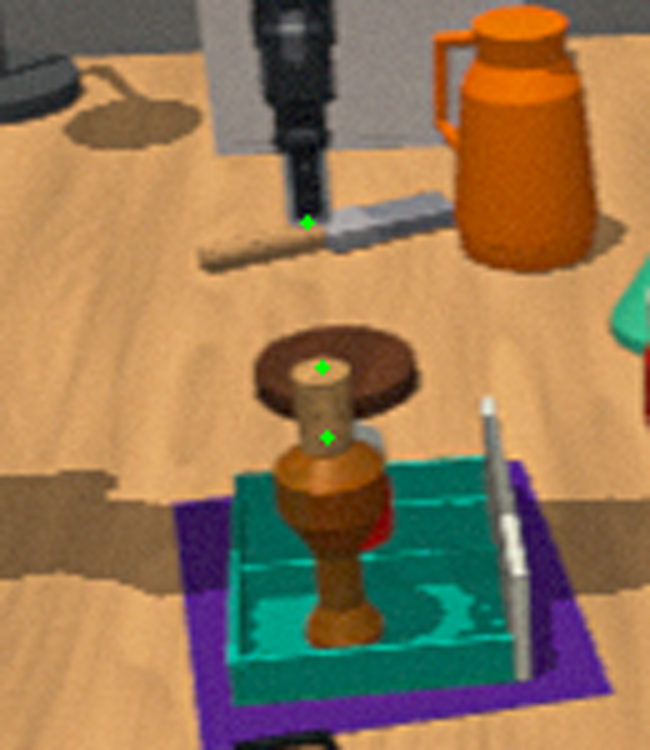

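The projected tool axis (green) falls on the cork's axis. Next I'll descend and grip.

Emit:
apply_moves(
  rows=[
    [0,0,0.14,0,0,0],
    [0,0,0.28,0,0,0],
    [0,0,0.4,0,0,0],
    [0,0,0.48,0,0,0],
    [0,0,0.51,0,0,0],
  ],
)

```text
clock: 15.0
tcp_pos: [0.4496, -0.0379, 0.1301]
orientation: [0.087, -3.138, 0.001]
contact_force: [-0.1, -0.2, 0.5]
grip_width: 0.0853
gripper_force: 0.0
```

Emit:
apply_moves(
  rows=[
    [0,0,0,0,0,0],
    [0,0,0,0,0,0],
    [0,0,0,0,0,0],
    [0,0,0,0,0,0],
    [0,0,0,0,0,0],
  ],
  claw=0,
  newtons=30,
)

```text
clock: 15.62
tcp_pos: [0.4501, -0.0372, 0.132]
orientation: [-0.087, 3.139, 0.002]
contact_force: [-0.8, 2.6, 6.6]
grip_width: 0.0291
gripper_force: 29.4
```

Emit:
apply_moves(
  rows=[
    [0,0,0,0,0,0],
    [0,0,0,0,0,0],
    [0,0,0,0,0,0],
    [0,0,0,0,0,0],
    [0,0,0,0,0,0],
  ],
)

```text
clock: 16.25
tcp_pos: [0.4501, -0.0372, 0.132]
orientation: [-0.087, 3.139, 0.002]
contact_force: [-0.2, 3.6, 4.9]
grip_width: 0.0295
gripper_force: 29.5
```

Emit:
apply_moves(
  rows=[
    [0,0,-0.02,0,0,0],
    [0,0,-0.06,0,0,0],
    [0,0,-0.12,0,0,0],
    [0,0,-0.2,0,0,0],
    [0,0,-0.28,0,0,0],
  ],
)

```text
clock: 16.88
tcp_pos: [0.4493, -0.0382, 0.2027]
orientation: [-0.086, 3.14, -0.0]
contact_force: [-0.0, 0.2, -2.8]
grip_width: 0.0292
gripper_force: 30.0
```

Emit:
apply_moves(
  rows=[
    [0,0,-0.08,0,0,0],
    [0,0,-0.16,0,0,0],
    [0,0,-0.22,0,0,0],
    [0,0,-0.24,0,0,0],
    [0,0,-0.24,0,0,0],
  ],
)

```text
clock: 17.5
tcp_pos: [0.4493, -0.0379, 0.2613]
orientation: [-0.087, 3.14, 0.0]
contact_force: [-0.0, -0.1, -2.4]
grip_width: 0.0294
gripper_force: 30.0
```

```bash
python3 - <<'E'
from h import *
f=r.grab_frame("side");o=r.get_obs();print(o["tcp_pos"],o["gripper_force"],o["contact_force"])
save(f,"s6.png",(130,60,150,150),5)
M=R.from_rotvec(o["orientation"]).as_matrix();t=np.array([.436,.266,o["tcp_pos"][2]]);print(M.T@(t-o["tcp_pos"])/.25)
E
```

```text
[ 0.4489833  -0.03789432  0.26088984] 29.984152615070343 [-0.58029903 -0.32517327 -2.16397846]
[-1.53725323e-02  1.21658902e+00 -6.61624916e-05]
```

View pics/s6.png

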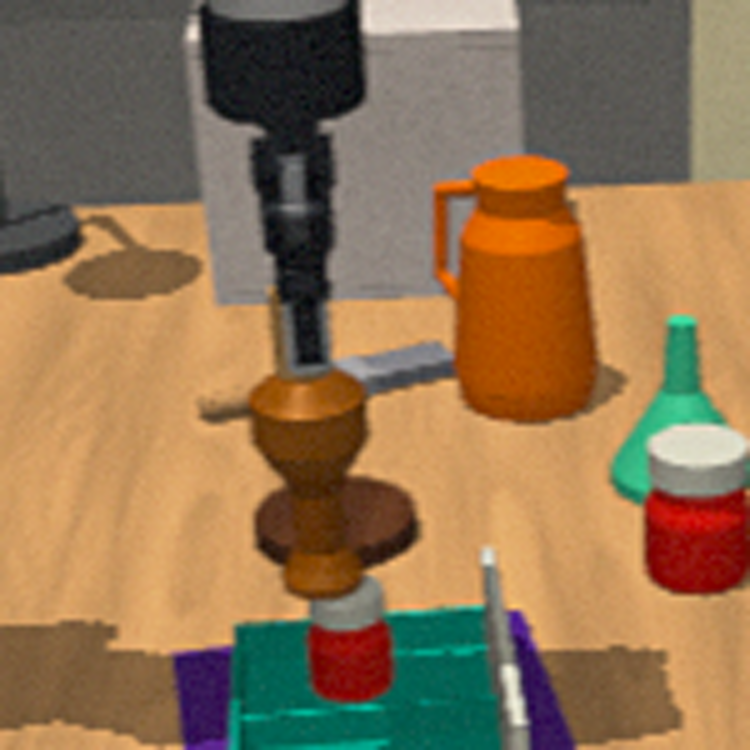

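The flask hangs upright (foot at crop px 323,590) and the jar is still standing in the tray. I'll carry it to the stand.

Emit:
apply_moves(
  rows=[
    [0,0.05,0,0,0,0],
    [0,0.15,0,0,0,0],
    [-0.005,0.3,0,0,0,0],
    [-0.01,0.45,0,0,0,0],
    [-0.015,0.6,0,0,0,0],
  ],
)

```text
clock: 18.18
tcp_pos: [0.4441, 0.114, 0.2607]
orientation: [0.088, -3.139, 0.0]
contact_force: [0.6, -0.4, -2.3]
grip_width: 0.0296
gripper_force: 29.9
```

Emit:
apply_moves(
  rows=[
    [0,0.15,0,0,0,0],
    [0,0.3,0,0,0,0],
    [0,0.45,0,0,0,0],
    [0,0.55,0,0,0,0],
    [0,0.615,0,0,0,0],
  ],
)

```text
clock: 18.8
tcp_pos: [0.4353, 0.2674, 0.2605]
orientation: [0.09, -3.139, 0.001]
contact_force: [0.3, -0.4, -2.4]
grip_width: 0.0297
gripper_force: 30.1
```

Emit:
apply_moves(
  rows=[
    [0,0,0,0,0,0],
    [0,0,0.08,0,0,0],
    [0,0,0.18,0,0,0],
    [0,0,0.27,0,0,0],
    [0,0,0.34,0,0,0],
  ],
)

```text
clock: 19.42
tcp_pos: [0.4363, 0.2638, 0.1753]
orientation: [0.084, -3.14, 0.002]
contact_force: [0.2, 0.7, -2.9]
grip_width: 0.0296
gripper_force: 30.0
```

```bash
python3 - <<'E'
from h import *
f=r.grab_frame("side");o=r.get_obs();print(o["tcp_pos"],o["orientation"],o["contact_force"])
save(f,"s7.png",(140,60,120,130),5)
E
```

```text
[0.43527638 0.26306448 0.17337234] [ 0.08370002 -3.13724459  0.00503167] [-1.4250371  -0.78197474 -3.97892342]
```

View pics/s7.png

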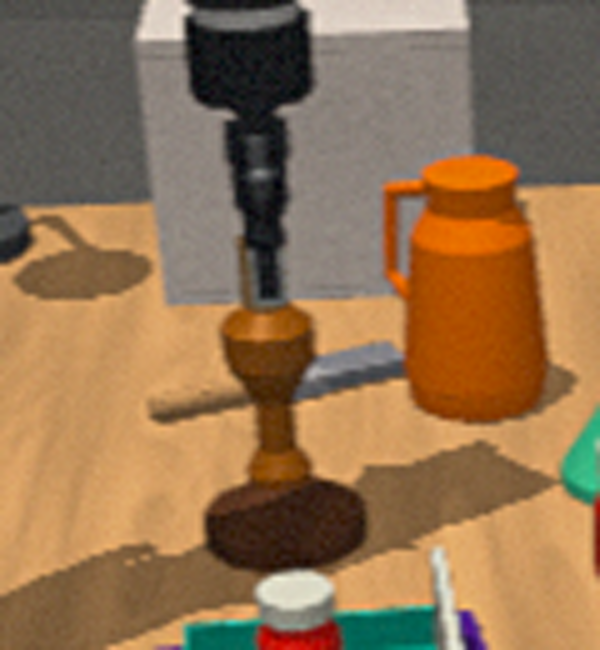

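Flask is upright over the stand (foot px 280,475; disc 285,520). I'll lower it gently.

Emit:
apply_moves(
  rows=[
    [0,0,0.02,0,0,0],
    [0,0,0.045,0,0,0],
    [0,0,0.07,0,0,0],
    [0,0,0.085,0,0,0],
    [0,0,0.095,0,0,0],
  ],
)

```text
clock: 20.1
tcp_pos: [0.4363, 0.2656, 0.1524]
orientation: [0.087, -3.14, -0.0]
contact_force: [-0.5, 0.8, -2.5]
grip_width: 0.0292
gripper_force: 30.1
```

Emit:
apply_moves(
  rows=[
    [0,0,0.003,0,0,0],
    [0,0,0.006,0,0,0],
    [0,0,0.009,0,0,0],
    [0,0,0.012,0,0,0],
    [0,0,0.012,0,0,0],
  ],
)

```text
clock: 20.72
tcp_pos: [0.4363, 0.2656, 0.1495]
orientation: [0.087, -3.14, 0.0]
contact_force: [0.1, -0.4, -2.2]
grip_width: 0.0295
gripper_force: 30.1
```

Emit:
apply_moves(
  rows=[
    [0,0,0.002,0,0,0],
    [0,0,0.004,0,0,0],
    [0,0,0.006,0,0,0],
    [0,0,0.008,0,0,0],
    [0,0,0.008,0,0,0],
  ],
)

```text
clock: 21.35
tcp_pos: [0.4363, 0.2656, 0.1475]
orientation: [0.087, -3.14, 0.0]
contact_force: [-0.3, -0.1, -2.8]
grip_width: 0.0293
gripper_force: 30.1
```

Emit:
apply_moves(
  rows=[
    [0,0,0.002,0,0,0],
    [0,0,0.004,0,0,0],
    [0,0,0.004,0,0,0],
  ],
)

```text
clock: 21.72
tcp_pos: [0.4363, 0.2655, 0.1465]
orientation: [0.087, -3.14, 0.0]
contact_force: [-0.3, -0.2, -2.7]
grip_width: 0.0293
gripper_force: 30.1
```

Emit:
apply_moves(
  rows=[
    [0,0,0.003,0,0,0],
    [0,0,0.006,0,0,0],
    [0,0,0.006,0,0,0],
  ],
)

```text
clock: 22.1
tcp_pos: [0.4369, 0.266, 0.1459]
orientation: [-0.087, 3.139, 0.001]
contact_force: [-1.0, 0.0, 5.9]
grip_width: 0.0294
gripper_force: 30.1
```

Emit:
apply_moves(
  rows=[
    [0,0,0.003,0,0,0],
    [0,0,0.006,0,0,0],
    [0,0,0.006,0,0,0],
  ],
)

```text
clock: 22.48
tcp_pos: [0.4375, 0.267, 0.1456]
orientation: [-0.087, 3.138, 0.004]
contact_force: [-3.1, -0.2, 13.9]
grip_width: 0.0293
gripper_force: 30.3
```

Contact made. I'll back off the last step, release and rise.

Emit:
apply_moves(
  rows=[
    [0,0,-0.004,0,0,0],
    [0,0,-0.008,0,0,0],
    [0,0,-0.008,0,0,0],
  ],
)

```text
clock: 22.85
tcp_pos: [0.4364, 0.2657, 0.1457]
orientation: [-0.087, 3.14, 0.0]
contact_force: [-0.6, 0.7, 1.8]
grip_width: 0.0295
gripper_force: 30.2
```

Emit:
apply_moves(
  rows=[
    [0,0,0,0,0,0],
    [0,0,0,0,0,0],
    [0,0,0,0,0,0],
    [0,0,0,0,0,0],
    [0,0,0,0,0,0],
  ],
  claw=1,
)

```text
clock: 23.48
tcp_pos: [0.4363, 0.2656, 0.1455]
orientation: [0.087, -3.14, -0.0]
contact_force: [0.8, 0.1, 0.1]
grip_width: 0.0855
gripper_force: 0.0
```

Emit:
apply_moves(
  rows=[
    [0,0,0,0,0,0],
    [0,0,-0.06,0,0,0],
    [0,0,-0.2,0,0,0],
    [0,0,-0.4,0,0,0],
    [0,0,-0.6,0,0,0],
  ],
)

```text
clock: 24.1
tcp_pos: [0.4362, 0.2654, 0.2982]
orientation: [-0.086, 3.14, 0.001]
contact_force: [0.4, -0.1, -0.3]
grip_width: 0.0857
gripper_force: 0.0
```

Emit:
apply_moves(
  rows=[
    [0,0,0,0,0,0],
    [-0.2,0,0,0,0,0],
    [-0.4,0,0,0,0,0],
    [-0.6,0,0,0,0,0],
    [-0.8,0,0,0,0,0],
  ],
)

```text
clock: 24.72
tcp_pos: [0.6372, 0.2766, 0.2952]
orientation: [0.087, -3.14, 0.0]
contact_force: [1.1, 0.9, 0.1]
grip_width: 0.0856
gripper_force: 0.0
```

```bash
python3 - <<'E'
from h import *
f=r.grab_frame("side");g=r.grab_frame("top")
a=cv2.resize(f["pixels"][100:260,130:290],(400,400));b=cv2.resize(g["pixels"][150:310,140:300],(400,400))
cv2.imwrite("pics/end.png",np.hstack([a,b])[:,:,::-1])
p,rs,P=tray_fit([f,g],[.465,.011,.055]);print(p,r.get_obs()["tcp_pos"])
E
```

```text
[0.46515868 0.01078667 0.05601065] [0.63490375 0.2770534  0.29595454]
```

View pics/end.png

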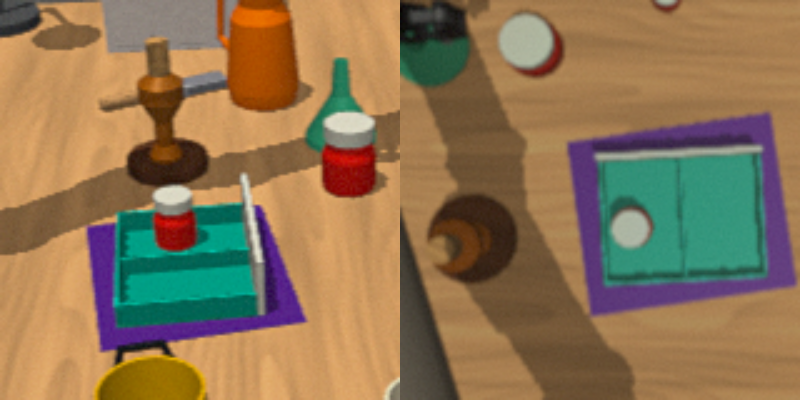

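The flask stands upright on the stand (side px 162,160) and the jar is standing in the tray, which lies inside the mat on all sides. The arm is clear, so I'm handing in.

```bash
python3 -c "
from bench import r
print(r.hand_in())"
```

```text
the job is handed in; nothing more can be done
None
```

I drew the tray fully onto the mat, left the jar standing in it, set the flask upright near the middle of the stand and handed the job in at about 25 s; the hand-in returned no verdict.

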